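# Fetch the board-holder jaws from behind the bench stock

## Robot

A 6-joint arm with a two-finger parallel gripper is mounted at the origin on the work surface. World frame = base frame: x ahead of the robot, y to its left, z up, the work surface at z = 0. Lengths are in m, angles in degrees, forces in N, time in s.
With the tool pointing down it reaches from about 0.325 to 0.85 m from the base axis. Payload 15.5 kg.
Tool frame: the origin (TCP) lies at the very end of the fingers, on their centre line; the grasp point (between the pads) lies 19 mm behind it (arm.hold_point_z is the distance from the TCP to the grasp point, in m); z points along the fingers, y is the line along which they close (so a half turn about z gives the same grasp; the last joint's range is limited). The gripper opens to 91 mm and grips with 3 to 60 N. Pads are 32 mm wide; open, the fingers measure 118 mm over their backs; the gripper's body (76 mm by 178 mm) begins 60 mm behind the grasp point.
Start: joints at [-70.674, 28.281, 77.091, -0, 74.628, -5.472], TCP at [0.262, -0.567, 0.214] pointing down, gripper open.
Joint ranges: [-166.48, 166.48], [-47.26, 123.95], [12.59, 153.08], [-70.14, 250.14], [6.76, 159.57], [-176.63, 176.63]. Speed limits (degrees/s): [108.29, 108.29, 147.25, 172.46, 172.46, 172.46].

## Interface

Orientations are given as a 3x3 rotation matrix whose columns are the frame's x, y, z axes.
In Python, from station import arm gives the robot as it stands. The module is installed in compiled form; this text tells all that it offers.
- The arm moves only by the tool carry_out, never from a script. Its argument "commands" is a list of rows, each a list of 4 numbers: the shift along the tool's x, y, z in mm, then the turn about the tool's z in rad. A call has 1 to 20 rows; each row shifts and turns the commanded pose from where the row before left it, along the tool's axes as they then stand; what a row does not reach is not made up. A row lasts 1/12 s, in which the tool goes at most 41.7 mm and 7.16 degrees, less where a joint would pass 70% of its speed; a pose out of reach is approached as far as the arm can. A call is refused whole if a number of a shift passes 41.7 or a number of a turn 0.125, either way. A call with a gripper value outside its range is refused whole. "grip" is the closure, from -1 (fully open) to 1 (shut), set as the call begins (left out, the last holds). The fingers move at their own pace and stop on an object; "grip_force" is the grip in N (left out, the last holds). Time passes only in rows, so rows that do not move let the fingers close. It gives the time, the measured TCP pose, the force, the opening and the grip force at its end, in the units of the state.
- arm.sense(): the state, without advancing time (a new reading comes with each control period).
- arm.capture(name): name is "scene" or "side" or "wrist"; returns a dict with "image" (384x512x3 uint8, red, green, blue), "camera_matrix" (3x3 intrinsics, pixels), "R" (3x3) and "t" (3): a world point X has camera coordinates R X + t. Camera axes: x right, y down, z forward; pixel columns grow to the right and rows downward; lengths in m; the calibration is good to about 2 mm. The wrist camera is an equidistant fisheye: a pixel r from the principal point sees the ray r / f radians off the axis. A picture is of the moment at which its call begins. There is no depth.
- arm.hand_in(): hands the job in; it is judged then, once.
Trained networks look in a picture, given as the dict that the camera call returned (one of the last four; its "shot" number tells which), for a name from the list of things; names that differ only in an ending like _2 or _b are one class to them, and where a whole thing is asked for, a point or a joint stands for the part that bears it (a point fixed in the world has none). Each returns a list of dicts, best first, with "score" (0 to 1); they miss things now and then, are a little off and sometimes report something else, mostly with a low value. They report only what shows in the picture. A call takes as long as a camera call. They do not tell look-alikes from the thing itself.
- arm.spot_in(query, picture): "box" ([centre column, centre row, width, height] in pixels, round what is visible of it).
- arm.outline_of(query, picture): "region" (384x512 bool, what is visible of it) and "box" ([centre column, centre row, width, height] in pixels, round what is visible of it).
- arm.place_of(query, picture): "xy" ([column, row] in pixels: a listed point, or the origin of a listed thing).
The state is a dict: "time": time; "qpos": joint angles; "joint_vel": joint speeds; "tau": joint torques, N m; "position": TCP position; "orientation": TCP orientation; "ft_force": force on the tool from outside, world axes, zero at the start; "ft_torque": the same for the moment, N m; "gripper_width": finger opening in m; "finger_force": force on a finger pad.
Only numpy, scipy, OpenCV 4.12 (cv2) and the standard library are available. Lean on these libraries where they do the work, as an engineer would, in place of code of your own. Each camera call takes 0.05 s, during which the arm holds its last target. There are 200 camera calls.

## Task

The two L-shaped jaws of the board holder, a mirror-image pair, lie at the back of the brown wooden bay behind the solder reel and the black module. First set the reel and the module aside, standing upright on the flat rubber mat, then lay the left-hand jaw and the right-hand jaw each flat in the L-shaped nest that matches it, and last put the reel and the module back upright in the bay, each where it stood at the start. Do not shift or tip the little glass jar in the bay.

Things in the scene. Friction and masses are not known exactly. Their poses are not given: they have to be found in the camera images.
- reel: solder wire reel standing on end: round, 56 mm across, 54 mm high, white flanges, metal-grey wire. Origin: centre of its underside, z up. About 0.3 kg. Starts in the front of the bay, a few mm in front of one jaw (either side). Grip from above across its 56 mm, fingers closing along the bay's y.
- module: black plastic block 52 x 52 x 50 mm with six small brass terminals on top (to 58 mm). Origin: centre of its underside, z up, x and y along its sides (near the bay's). About 0.25 kg. Starts in the front of the bay, a few mm in front of the other jaw. Grip from above across its 52 mm, fingers closing along the bay's y.
- left_jaw: left-hand board-holder jaw: aluminium L, 22 mm high, 0.12 kg. Origin: underside, mid bar. Bar along x, 90 x 18 mm. At the +x end (x 27 to 45) a toe sticks out to y +35; at x -34 a black thumb-screw, 16 mm wide, top at z 40. Seen from above, screw end nearest, the toe points left. Starts at the back of the bay, bar along bay y, toe backwards. Grip across mid bar, front cleared.
- right_jaw: right-hand board-holder jaw: aluminium L, 22 mm high, 0.12 kg. Origin: underside, mid bar. Bar along x, 90 x 18 mm. At the +x end (x 27 to 45) a toe sticks out to y -35; at x -34 a black thumb-screw, 16 mm wide, top at z 40. Seen from above, screw end nearest, the toe points right. Starts at the back of the bay, bar along bay y, toe backwards. Grip across mid bar, front cleared.
- left_nest: left-hand nest, fixed: white plate 126 x 80 mm, 4 mm thick, with black foam to z 12 mm round an L-shaped recess for the left-hand jaw. Its frame is the seated jaw's (axes the same way): origin under mid bar, plate y -27 to +53. Recess floor z 4 mm; bar recess x +-53, y +-17; toe recess x 19 to 53, to y +43: 8 mm play round the jaw.
- right_nest: right-hand nest, fixed: white plate 126 x 80 mm, 4 mm thick, with black foam to z 12 mm round an L-shaped recess for the right-hand jaw. Its frame is the seated jaw's (axes the same way): origin under mid bar, plate y +27 to -53. Recess floor z 4 mm; bar recess x +-53, y +-17; toe recess x 19 to 53, to y -43: 8 mm play round the jaw.
- mat: flat dark rubber mat fixed on the bench, 120 (x) x 180 (y) mm, 4 mm thick: the side area. Origin: centre of its underside. Reel and module fit side by side along its y, for instance 50 mm either side of the centre.
- bay: brown wooden bay, fixed: floor 150 (x) x 276 (y) mm, 4 mm thick; walls 3 mm thick, to z 20 mm, at both sides and the back (+x); front (-x) open. Origin: centre of its underside. Jaws start about x 22, y +-65 mm (back wall 40 mm behind the bar), reel and module about x -23, y +-65 mm, all on its floor.
- jar: small amber glass jar with white cap, 24 mm across, 36 mm high, standing at the middle of the bay's back wall (about x = 46, y = 0 mm in the bay). Origin: centre of its underside. To be left alone.
Mind the look-alikes: they are no part of the job. There is more than one size of the reel; the one meant has the size given above. Leave any yellow look-alike of the left_nest alone.

How it is judged (in metres and radians):
On the way, in this order (a step that is already met when the one before it is completed fails the run):
1. reel and module both stand upright on the mat, released, the jaws not yet taken from the bay (x of reel in the frame of mat between -0.06 and 0.06 m and y of reel in the frame of mat between -0.09 and 0.09 m and z of each of reel, module in the frame of mat below 0.009 m and angle between each of reel, module's own z axis and vertical below 0.1 rad and x of module in the frame of mat between -0.06 and 0.06 m and y of module in the frame of mat between -0.09 and 0.09 m and contact force between the fingers and reel below 0.3 N and contact force between the fingers and module below 0.3 N and contact force between the fingers and left_jaw below 0.3 N and contact force between the fingers and right_jaw below 0.3 N and distance of each of left_jaw, right_jaw from where it was at the start of the episode below 0.03 m), for 0.2 s.
2. left-hand jaw flat in the left-hand nest and right-hand jaw flat in the right-hand nest, released, while reel and module still stand on the mat (x of reel in the frame of mat between -0.06 and 0.06 m and y of reel in the frame of mat between -0.09 and 0.09 m and z of each of reel, module in the frame of mat below 0.009 m and angle between each of reel, module's own z axis and vertical below 0.1 rad and x of module in the frame of mat between -0.06 and 0.06 m and y of module in the frame of mat between -0.09 and 0.09 m and contact force between the fingers and reel below 0.3 N and contact force between the fingers and module below 0.3 N and contact force between the fingers and left_jaw below 0.3 N and contact force between the fingers and right_jaw below 0.3 N and horizontal distance between left_jaw and left_nest below 0.015 m and z of left_jaw in the frame of left_nest below 0.007 m and angle between each of left_jaw, right_jaw's own z axis and vertical below 0.07 rad and angle between the x axis of left_jaw and the x axis of left_nest, either way round below 0.3 rad and horizontal distance between right_jaw and right_nest below 0.015 m and z of right_jaw in the frame of right_nest below 0.007 m and angle between the x axis of right_jaw and the x axis of right_nest, either way round below 0.3 rad), for 0.2 s.
At the end, for the whole second after the job is handed in: Each jaw lies flat and fully down in the recess of its own hand's nest (within 15 mm, 0.3 rad, underside no more than 7 mm above the bench), reel and module stand upright within 15 mm of where each stood at the start, the jar is within 20 mm of its start and upright; all released and at rest (horizontal distance between left_jaw and left_nest below 0.015 m and z of left_jaw in the frame of left_nest below 0.007 m and angle between each of left_jaw, right_jaw's own z axis and vertical below 0.07 rad and angle between the x axis of left_jaw and the x axis of left_nest, either way round below 0.3 rad and horizontal distance between right_jaw and right_nest below 0.015 m and z of right_jaw in the frame of right_nest below 0.007 m and angle between the x axis of right_jaw and the x axis of right_nest, either way round below 0.3 rad and distance of each of reel, module from where it was at the start of the episode below 0.015 m and angle between each of reel, module's own z axis and vertical below 0.1 rad and contact force between the fingers and reel below 0.3 N and contact force between the fingers and module below 0.3 N and contact force between the fingers and left_jaw below 0.3 N and contact force between the fingers and right_jaw below 0.3 N and linear speed of each of reel, module, left_jaw, right_jaw below 0.02 m/s and distance of jar from where it was at the start of the episode below 0.02 m and angle between jar's own z axis and vertical below 0.2 rad); the robot touches nothing.
It fails at once if the glass jar is shifted by more than 20 mm or tipped (distance of jar from where it was at the start of the episode above 0.02 m or angle between jar's own z axis and vertical above 0.3 rad).
It also fails if it takes over 131 s, if anything falls off the work surface, if the arm or the gripper's body presses on something with over 40 N, if the wrist force passes 120 N, or if a joint passes its speed limit or range.

## Working session

There is one attempt and no reset: what is moved stays moved. The work goes in short steps, Python scripts to look and compute and a tool call to move; the robot and the scene stay as the last step left them, time stands still between calls to the robot, and variables do not carry over. Pictures are saved under pics/ and viewed, at most 14 in all, crops included, and the job is handed in when it is done.

Besides the shell and the picture viewer there is one more tool, called after "Call:" in YAML: its name, and indented under it one key for each argument. carry_out: Moves the arm, as the interface text tells. Its arguments: {"type":"object","properties":{"commands":{"type":"array","items":{"type":"array","items":{"type":"number"}}},"grip":{"type":"number"},"grip_force":{"type":"number"}},"required":["commands"]}

```bash
mkdir -p pics
cat > h.py <<'E'
import numpy as np, cv2
from station import arm
def ray(p,uv):
    K=p["camera_matrix"];R=np.array(p["R"]);t=np.array(p["t"])
    d=np.linalg.inv(K)@np.array([uv[0],uv[1],1.]);return -R.T@t,R.T@d
def at(p,uv,z):
    o,d=ray(p,uv);return o+d*(z-o[2])/d[2]
def px(p,X):
    c=np.array(p["R"])@np.array(X)+np.array(p["t"]);u=np.array(p["camera_matrix"])@c;return u[:2]/u[2]
def save(p,n): cv2.imwrite(f"pics/{n}.png",p["image"][:,:,::-1])
E
python3 - <<'E'
from h import *
s=arm.sense();print(s["position"],np.round(s["orientation"],3).tolist(),s["time"])
N=["reel","module","left_jaw","right_jaw","left_nest","right_nest","mat","bay","jar"]
for c in["scene","side"]:
    p=arm.capture(c);save(p,c+"0")
    o,d=ray(p,[256,192]);print(c,np.round(o,3),np.round(d,2))
    for n in N:
        for r in arm.place_of(n,p)[:3]:
            print(n,np.round(r["xy"],1),round(r["score"],2),np.round(at(p,r["xy"],0.004 if n not in("mat","bay","left_nest","right_nest") else 0)[:2],3))
E
```

```text
[ 0.26201387 -0.56701441  0.21333317] [[0.908, 0.419, -0.0], [0.419, -0.908, 0.001], [0.0, -0.001, -1.0]] 0.0
scene [ 1.014 -0.128  0.542] [-0.77  0.18 -0.62]
reel [244.3 254.5] 0.95 [ 0.54  -0.042]
reel [172.8 267.7] 0.91 [ 0.54  -0.186]
module [303.4 238.2] 0.63 [0.526 0.09 ]
left_jaw [316.  250.7] 0.79 [0.566 0.103]
right_jaw [256.2 276.8] 0.97 [ 0.601 -0.032]
left_nest [140.2 184.3] 0.78 [ 0.234 -0.254]
left_nest [124.1 227.6] 0.77 [ 0.393 -0.287]
right_nest [ 87.  289.3] 0.89 [ 0.55  -0.347]
right_nest [122.6 222.1] 0.23 [ 0.373 -0.291]
mat [417.3 224.7] 0.97 [0.544 0.351]
bay [283.3 253. ] 0.66 [0.552 0.038]
jar [291.3 271.2] 0.63 [0.604 0.037]
jar [313.8 251.5] 0.6 [0.567 0.098]
side [0.306 0.805 1.008] [ 0.1  -0.63 -0.77]
reel [216.1 182. ] 0.91 [ 0.543 -0.027]
reel [227.9 141.3] 0.87 [ 0.537 -0.184]
module [214.5 218.5] 0.79 [0.525 0.093]
left_jaw [195.5 220. ] 0.63 [0.572 0.103]
right_jaw [197.2 177.6] 0.88 [ 0.597 -0.037]
right_jaw [189.  201.4] 0.7 [0.601 0.046]
left_nest [333.8 131.9] 0.72 [ 0.233 -0.263]
left_nest [285.9 121.5] 0.57 [ 0.378 -0.291]
right_nest [233.4 106.7] 0.76 [ 0.546 -0.34 ]
bay [207.8 197.3] 0.68 [0.556 0.024]
bay [190.9 197.2] 0.44 [0.6   0.029]
jar [189.3 199.1] 0.58 [0.602 0.039]
```

View pics/scene0.png

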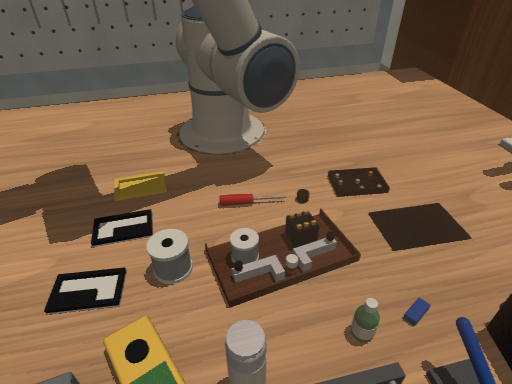

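View pics/side0.png

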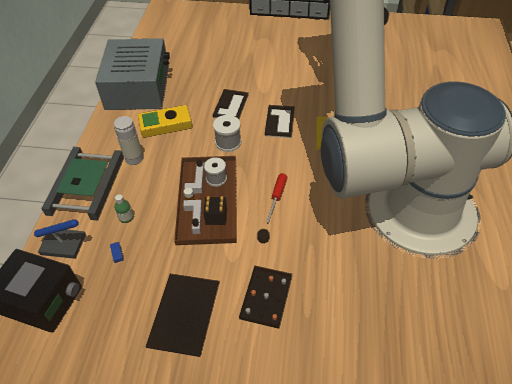

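The arm's view from both cameras is clear. The small reel is in the bay at scene (244,247), with the right jaw behind it. The module is at (302,230), with the left jaw behind it. The nests are at (122,227) and (87,289), the yellow decoy at (140,187), and the mat at (417,225). Next I fit silhouettes.

```bash
cat >> h.py <<'E'
from scipy.optimize import minimize
def proj(p,X):
    X=np.atleast_2d(X);c=X@np.array(p["R"]).T+np.array(p["t"]);K=np.array(p["camera_matrix"])
    if p.get("fish"):
        r=np.linalg.norm(c[:,:2],axis=1);th=np.arctan2(r,c[:,2]);q=c[:,:2]/np.maximum(r,1e-9)[:,None]*th[:,None]
    else: q=c[:,:2]/c[:,2:]
    return q@K[:2,:2].T+K[:2,2]
def box(x0,x1,y0,y1,z0,z1):
    return np.array([[x,y,z] for x in np.linspace(x0,x1,5) for y in np.linspace(y0,y1,5) for z in(z0,z1)])/1e3
def cyl(x,y,r,z0,z1):
    return np.array([[x+r*np.cos(a),y+r*np.sin(a),z] for a in np.linspace(0,6.28,33) for z in(z0,z1)])/1e3
def jaw(s,fl=0): return [box(-45,45,-9,9,0,22),box(27,45,*sorted((9*s,35*s)),0,22),cyl(-34,0,8,22,40)]
M=dict(left_nest=[box(-63,63,-27,53,0,12)],right_nest=[box(-63,63,-53,27,0,12)],mat=[box(-60,60,-90,90,0,4)],
 reel=[cyl(0,0,28,0,54)],module=[box(-26,26,-26,26,0,50)],left_jaw=jaw(1),right_jaw=jaw(-1),jar=[cyl(0,0,12,0,36)],
 bay=[box(-75,75,-138,138,0,4),box(75,78,-141,141,0,20),box(-75,75,138,141,0,20),box(-75,75,-141,-138,0,20)])
def render(p,n,q,z,S=4):
    m=np.zeros((384*S,512*S),np.uint8);c,s=np.cos(q[2]),np.sin(q[2])
    for P in M[n]:
        W=P.copy();W[:,0]=q[0]+c*P[:,0]-s*P[:,1];W[:,1]=q[1]+s*P[:,0]+c*P[:,1];W[:,2]+=z
        u=(proj(p,W)+.5)*S
        if np.abs(u).max()>1e5: continue
        cv2.fillConvexPoly(m,cv2.convexHull(u.astype(np.float32)).round().astype(np.int32),1)
    return cv2.resize(m.astype(np.float32),(512,384),interpolation=cv2.INTER_AREA)
def region(p,n,guess,z=0):
    u=proj(p,[guess[0],guess[1],z+.01])[0]
    L=[r for r in arm.outline_of(n,p) if abs(r["box"][0]-u[0])<max(20,r["box"][2]/3) and abs(r["box"][1]-u[1])<max(20,r["box"][3]/2)]
    if not L: return None
    return L[0]["region"]
def fit(views,n,q0,z=0,yaw=True):
    R=[(p,region(p,n,q0,z)) for p in views];R=[(p,r.astype(np.float32)) for p,r in R if r is not None]
    if not R: return None
    def f(q):
        q=[q[0]/100,q[1]/100,q[2]/10 if yaw else q0[2]];return -np.mean([np.minimum(m:=render(p,n,q,z),r).sum()/np.maximum(m,r).sum() for p,r in R])
    x0=[q0[0]*100,q0[1]*100,q0[2]*10];b=minimize(f,x0,method="Nelder-Mead",options=dict(initial_simplex=[x0]+[[x0[j]+(1.5 if i==j else 0) for j in range(3)] for i in range(3)],xatol=.01,fatol=1e-5))
    return np.round([b.x[0]/100,b.x[1]/100,np.degrees(b.x[2]/10)],4),round(-b.fun,3),len(R)
def wrist():
    p=arm.capture("wrist");p=dict(p);p["fish"]=1;return p
E
python3 - <<'E'
from h import *
ps=[arm.capture("scene"),arm.capture("side")]
for n,q,z in [("left_nest",(.385,-.29,0),0),("right_nest",(.548,-.343,0),0),("mat",(.544,.351,0),0),("bay",(.552,.03,0),0),("reel",(.541,-.035,0),.004),("module",(.525,.09,0),.004),("right_jaw",(.599,-.035,1.57),.004),("left_jaw",(.57,.103,-1.57),.004),("jar",(.604,.038,0),.004)]:
    print(n,[fit(v,n,q,z,n not in("reel","jar")) for v in (ps[:1],ps[1:],ps)])
for i,(c,a) in enumerate(((ps[0],(200,320,30,180)),(ps[1],(85,145,200,350)))):
    cv2.imwrite(f"pics/nc{i}.png",cv2.resize(c["image"][a[0]:a[1],a[2]:a[3],::-1],None,fx=4,fy=4,interpolation=cv2.INTER_CUBIC))
E
```

```text
left_nest [(array([  0.384 ,  -0.2883, -88.7817]), np.float64(0.967), 1), (array([ 0.4102, -0.2879, 91.1169]), np.float64(0.963), 1), (array([ 0.3833, -0.2955,  5.8038]), np.float64(0.502), 2)]
right_nest [(array([ 0.5421, -0.3419, 83.9355]), np.float64(0.977), 1), (array([ 0.5429, -0.3466, 83.8851]), np.float64(0.873), 1), (array([ 0.5423, -0.3424, 83.5799]), np.float64(0.915), 2)]
mat [(array([ 0.5449,  0.3505, -3.1694]), np.float64(0.961), 1), (array([ 0.545 ,  0.3511, -2.8996]), np.float64(0.976), 1), (array([ 0.5447,  0.3508, -2.9108]), np.float64(0.967), 2)]
bay [(array([0.5524, 0.0322, 9.422 ]), np.float64(0.572), 1), (array([0.5538, 0.0283, 9.2827]), np.float64(0.592), 1), (array([0.5537, 0.0316, 9.444 ]), np.float64(0.58), 2)]
reel [(array([ 0.5422, -0.0418,  5.9595]), np.float64(0.873), 1), (array([ 0.5452, -0.0432, -1.5705]), np.float64(0.921), 1), (array([ 0.5451, -0.0425,  2.4433]), np.float64(0.892), 2)]
module [(array([0.5192, 0.0855, 7.0046]), np.float64(0.9), 1), (array([0.5218, 0.0847, 8.6077]), np.float64(0.938), 1), (array([0.522 , 0.0848, 7.6781]), np.float64(0.914), 2)]
right_jaw [(array([ 5.88800e-01, -3.06000e-02,  9.79183e+01]), np.float64(0.947), 1), (array([ 5.905000e-01, -3.330000e-02,  1.002192e+02]), np.float64(0.518), 1), (array([ 5.88700e-01, -3.04000e-02,  9.64554e+01]), np.float64(0.72), 2)]
left_jaw [(array([  0.5682,   0.0987, -80.9183]), np.float64(0.885), 1), (array([  0.5679,   0.0982, -81.1645]), np.float64(0.929), 1), (array([  0.568 ,   0.0987, -81.495 ]), np.float64(0.905), 2)]
jar [(array([0.6009, 0.037 , 1.255 ]), np.float64(0.831), 1), (array([0.6032, 0.0341, 2.8878]), np.float64(0.67), 1), (array([0.6016, 0.0374, 4.6007]), np.float64(0.746), 2)]
```

View pics/nc0.png

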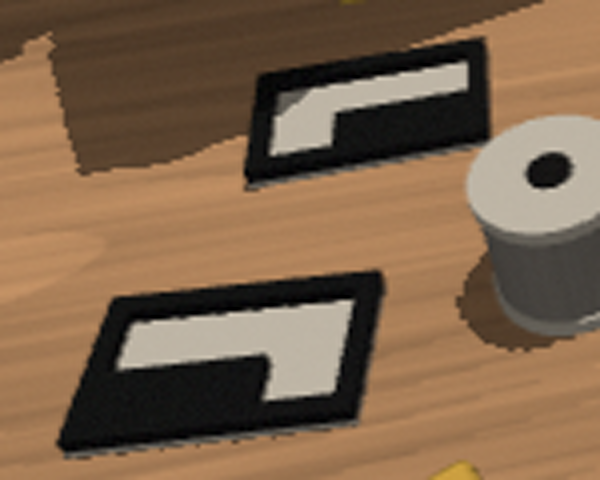

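Call:
carry_out:
  commands:
    - [0, 0, 0, 0.09]
    - [0, 0, 0, 0.09]
    - [0, 0, 0, 0.089]
    - [21, -27.5, 0, 0]
    - [21, -27.5, 0, 0]
    - [21, -27.5, 0, 0]
    - [21, -27.5, 0, 0]
    - [21, -27.5, 0, 0]
    - [21, -27.5, 0, 0]
    - [21, -27.5, 0, 0]
    - [21, -27.5, 0, 0]
    - [21, -27.5, 0, 0]
    - [21, -27.5, 0, 0]
    - [21, -27.5, 0, 0]
    - [21, -27.5, 0, 0]
    - [21, -27.5, 0, 0]
    - [21, -27.5, 0, 0]
    - [21, -27.5, 0, 0]
    - [21, -27.5, 0, 0]
    - [0, 0, 0, 0]

```text
time: 4.57
position: [0.5241, -0.0739, 0.2141]
orientation: [[0.986, 0.166, 0.001], [0.166, -0.986, 0.001], [0.002, -0.001, -1.0]]
ft_force: [-0.7, -0.2, 0.3]
gripper_width: 0.0912
finger_force: 0.0
```

```bash
cat >> h.py <<'E'
def go(x,y,z,yaw):
    s=arm.sense();P=np.array(s["position"]);O=np.array(s["orientation"]);y0=np.degrees(np.arctan2(O[1,0],O[0,0]))
    turn=-np.radians((yaw-y0+180)%360-180)
    d=np.array([x,y,z])-P;a=np.radians(yaw);X=np.array([np.cos(a),np.sin(a),0]);Y=np.array([np.sin(a),-np.cos(a),0])
    b=O.T@d*1e3
    print("at",np.round(P,4),"yaw",round(y0,2),"turn",round(turn,3),"| if turned first:",np.round([d@X*1e3,d@Y*1e3,-d[2]*1e3],1),"| untruned:",np.round(b,1),"grip",round(s["gripper_width"],4),round(s["time"],1))
E
python3 - <<'E'
from h import *
go(.544,-.0425,.019,9)
v=[wrist()];save(v[0],"w1");sc=[arm.capture("scene"),arm.capture("side")]
for n,q,z in [("reel",(.544,-.0425,0),.004),("module",(.521,.085,.14),.004),("right_jaw",(.589,-.0306,1.7),.004),("left_jaw",(.568,.0985,-1.43),.004),("jar",(.602,.037,0),.004),("left_nest",(.384,-.288,-1.55),0),("right_nest",(.542,-.342,1.46),0),("mat",(.545,.351,-.05),0)]:
    print(n,fit(v,n,q,z,n not in("reel","jar")), fit(sc,n,q,z,n not in("reel","jar")) if n=="left_nest" else "")
E
```

```text
at [ 0.5241 -0.0739  0.2141] yaw 9.58 turn 0.01 | if turned first: [ 24.6 -27.9 195.1] | untruned: [ 24.6 -27.5 195.1] grip 0.0912 4.6
reel (array([ 0.5445, -0.0396,  4.2121]), np.float64(0.957), 1) 
module (array([0.5224, 0.0881, 9.6814]), np.float64(0.938), 1) 
right_jaw (array([ 5.88700e-01, -2.76000e-02,  9.79191e+01]), np.float64(0.941), 1) 
left_jaw (array([  0.5677,   0.0998, -80.9747]), np.float64(0.926), 1) 
jar (array([0.6015, 0.0395, 3.5171]), np.float64(0.855), 1) 
left_nest None (array([  0.3873,  -0.2892, -87.364 ]), np.float64(0.92), 1)
right_nest (array([ 0.5422, -0.3405, 83.1375]), np.float64(0.977), 1) 
mat None
```

View pics/w1.png

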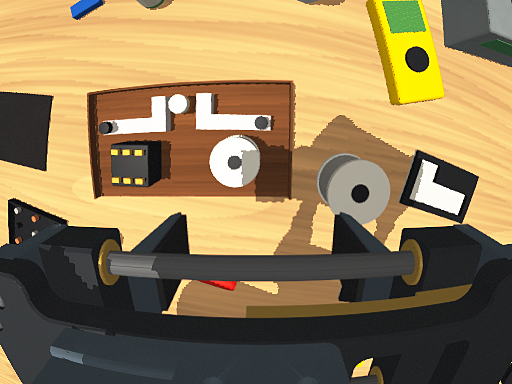

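Wrist view: reel at (235,162), module at (133,164), jaws behind them, jar at (178,103). The positions agree to about 3 mm.

Call:
carry_out:
  commands:
    - [12.5, -14.5, 0, 0]
    - [12.5, -14.5, 0, 0]
    - [0, 0, 30, 0]
    - [0, 0, 30, 0]
    - [0, 0, 30, 0]
    - [0, 0, 30, 0]
    - [0, 0, 30, 0]
    - [0, 0, 20, 0]
    - [0, 0, 15, 0]
    - [0, 0, 10, 0]
    - [0, 0, 0, 0]
    - [0, 0, 0, 0]

```text
time: 6.22
position: [0.5419, -0.0458, 0.0191]
orientation: [[0.987, 0.163, -0.0], [0.163, -0.987, 0.0], [-0.0, -0.0, -1.0]]
ft_force: [0.2, 0.8, 0.5]
gripper_width: 0.0913
finger_force: 0.0
```

Call:
carry_out:
  commands:
    - [0, 0, 0, 0]
    - [0, 0, 0, 0]
    - [0, 0, 0, 0]
    - [0, 0, 0, 0]
    - [0, 0, 0, 0]
    - [0, 0, 0, 0]
    - [0, 0, 0, 0]
    - [0, 0, 0, 0]
  grip: 1
  grip_force: 25

```text
time: 6.88
position: [0.5419, -0.0455, 0.0193]
orientation: [[0.987, 0.163, 0.0], [0.163, -0.987, 0.0], [0.0, -0.0, -1.0]]
ft_force: [-2.1, 3.9, 6.7]
gripper_width: 0.0547
finger_force: 25.0
```

Call:
carry_out:
  commands:
    - [0, 0, -10, 0]
    - [0, 0, -30, 0]
    - [0, 0, -30, 0]
    - [0, 0, -25, 0]
    - [0, 0, -5, 0]
    - [5.6, -31.4, 0, 0]
    - [5.6, -31.4, 0, 0]
    - [5.6, -31.4, 0, 0]
    - [5.6, -31.4, 0, 0]
    - [5.6, -31.4, 0, 0]
    - [5.6, -31.4, 0, 0]
    - [5.6, -31.4, 0, 0]
    - [5.6, -31.4, 0, 0]
    - [5.6, -31.4, 0, 0]
    - [5.6, -31.4, 0, 0]
    - [5.6, -31.4, 0, 0]
    - [5.6, -31.4, 0, 0]
    - [5.6, -31.4, 0, 0]
    - [5.6, -31.4, 0, 0]
    - [0, 0, 0, 0]

```text
time: 8.55
position: [0.5468, 0.4059, 0.1182]
orientation: [[0.986, 0.166, 0.0], [0.166, -0.986, 0.002], [0.001, -0.002, -1.0]]
ft_force: [-1.3, -0.7, -3.3]
gripper_width: 0.0548
finger_force: 25.0
```

```bash
python3 -c "
from h import *
go(.5476,.401,.020,9.4);print(arm.sense()['ft_force'])"
```

```text
at [0.5468 0.4059 0.1182] yaw 9.56 turn 0.003 | if turned first: [ 0.   4.9 98.2] | untruned: [-0.   5.1 98.2] grip 0.0548 8.6
[-1.34684581 -0.71444696 -3.26018502]
```

Call:
carry_out:
  commands:
    - [0, 0, 25, 0]
    - [0, 0, 25, 0]
    - [0, 0, 20, 0]
    - [0, 0, 14, 0]
    - [0, 0, 7, 0]
    - [0, 0, 4, 0]
    - [0, 0, 0, 0]
    - [0, 0, 0, 0]
    - [0, 0, 0, 0]

```text
time: 9.3
position: [0.5481, 0.401, 0.025]
orientation: [[0.987, 0.163, 0.001], [0.163, -0.987, 0.001], [0.001, -0.001, -1.0]]
ft_force: [0.4, 0.1, -3.1]
gripper_width: 0.0548
finger_force: 25.0
```

Call:
carry_out:
  commands:
    - [0, 0, 3, 0]
    - [0, 0, 2, 0]
    - [0, 0, 0.7, 0]
    - [0, 0, 0, 0]
    - [0, 0, 0, 0]

```text
time: 9.72
position: [0.5479, 0.4009, 0.0193]
orientation: [[0.987, 0.163, 0.001], [0.163, -0.987, 0.001], [0.001, -0.0, -1.0]]
ft_force: [-3.0, -2.9, 9.2]
gripper_width: 0.0546
finger_force: 25.0
```

Call:
carry_out:
  commands:
    - [0, 0, 0, 0]
    - [0, 0, 0, 0]
    - [0, 0, 0, 0]
    - [0, 0, 0, 0]
    - [0, 0, 0, 0]
    - [0, 0, -15, 0]
    - [0, 0, -30, 0]
    - [0, 0, -30, 0]
    - [0, 0, -20, 0]
    - [0, 0, 0, 0]
    - [0, 0, 0, 0]
  grip: -1

```text
time: 10.63
position: [0.5481, 0.4011, 0.1144]
orientation: [[0.987, 0.163, 0.002], [0.163, -0.987, 0.001], [0.002, -0.001, -1.0]]
ft_force: [-0.4, 0.1, -0.8]
gripper_width: 0.0914
finger_force: 0.0
```

```bash
python3 -c "
from h import *
go(.522,.086,.019,9.2)
v=[arm.capture('scene'),arm.capture('side')]
for p in v: print(fit([p],'reel',(.548,.401,0),.004,False),fit([p],'module',(.522,.086,.14),.004))"
```

```text
at [0.5481 0.4011 0.1144] yaw 9.38 turn 0.003 | if turned first: [-76.1 306.8  95.4] | untruned: [-77.3 306.7  94.9] grip 0.0914 10.6
(array([0.5533, 0.3997, 0.0811]), np.float64(0.946), 1) (array([0.519 , 0.0847, 5.0847]), np.float64(0.915), 1)
(array([ 0.5487,  0.4049, -2.55  ]), np.float64(0.411), 1) (array([0.5221, 0.0843, 7.0376]), np.float64(0.933), 1)
```

Call:
carry_out:
  commands:
    - [-7.7, 30.7, 0, 0]
    - [-7.7, 30.7, 0, 0]
    - [-7.7, 30.7, 0, 0]
    - [-7.7, 30.7, 0, 0]
    - [-7.7, 30.7, 0, 0]
    - [-7.7, 30.7, 0, 0]
    - [-7.7, 30.7, 0, 0]
    - [-7.7, 30.7, 0, 0]
    - [-7.7, 30.7, 0, 0]
    - [-7.7, 30.7, 0, 0]
    - [0, 0, 0, 0]
    - [0, 0, 0, 0]
    - [0, 0, 30, 0]
    - [0, 0, 30, 0]
    - [0, 0, 20, 0]
    - [0, 0, 10, 0]
    - [0, 0, 5, 0]
    - [0, 0, 0, 0]
    - [0, 0, 0, 0]

```text
time: 12.52
position: [0.5221, 0.0856, 0.0188]
orientation: [[0.987, 0.163, 0.001], [0.163, -0.987, 0.0], [0.001, 0.0, -1.0]]
ft_force: [0.5, 0.4, -0.4]
gripper_width: 0.0911
finger_force: 0.0
```

Call:
carry_out:
  commands:
    - [0, 0, 0, 0]
    - [0, 0, 0, 0]
    - [0, 0, 0, 0]
    - [0, 0, 0, 0]
    - [0, 0, 0, 0]
    - [0, 0, 0, 0]
    - [0, 0, 0, 0]
    - [0, 0, 0, 0]
  grip: 1

```text
time: 13.18
position: [0.5216, 0.0853, 0.0184]
orientation: [[0.987, 0.163, 0.0], [0.163, -0.987, 0.0], [0.0, -0.0, -1.0]]
ft_force: [-0.5, -0.0, 5.1]
gripper_width: 0.0529
finger_force: 24.4
```

```bash
python3 -c "
from h import *
go(.5424,.301,.019,9.4)"
```

```text
at [0.5216 0.0853 0.0184] yaw 9.38 turn -0.0 | if turned first: [  55.7 -209.4   -0.6] | untruned: [  55.7 -209.5   -0.6] grip 0.0529 13.2
```

Call:
carry_out:
  commands:
    - [0, 0, -10, 0]
    - [0, 0, -30, 0]
    - [0, 0, -30, 0]
    - [0, 0, -20, 0]
    - [8, -29.9, 0, 0]
    - [8, -29.9, 0, 0]
    - [8, -29.9, 0, 0]
    - [8, -29.9, 0, 0]
    - [8, -29.9, 0, 0]
    - [8, -29.9, 0, 0]
    - [8, -29.9, 0, 0]
    - [0, 0, 0, 0]
    - [0, 0, 0, 0]
    - [0, 0, 25, 0]
    - [0, 0, 25, 0]
    - [0, 0, 20, 0]
    - [0, 0, 10, 0]
    - [0, 0, 5, 0]
    - [0, 0, 0, 0]
    - [0, 0, 0, 0]

```text
time: 14.85
position: [0.5432, 0.3008, 0.0241]
orientation: [[0.987, 0.163, 0.001], [0.163, -0.987, 0.0], [0.001, -0.0, -1.0]]
ft_force: [0.4, 0.2, -2.4]
gripper_width: 0.0529
finger_force: 24.4
```

Call:
carry_out:
  commands:
    - [0, 0, 3, 0]
    - [0, 0, 2, 0]
    - [0, 0, 0, 0]
    - [0, 0, 0, 0]

```text
time: 15.18
position: [0.5428, 0.301, 0.0185]
orientation: [[0.987, 0.163, 0.0], [0.163, -0.987, 0.0], [0.0, -0.0, -1.0]]
ft_force: [0.9, 0.4, -1.7]
gripper_width: 0.0526
finger_force: 24.4
```

Call:
carry_out:
  commands:
    - [0, 0, 0, 0]
    - [0, 0, 0, 0]
    - [0, 0, 0, 0]
    - [0, 0, 0, 0]
    - [0, 0, 0, 0]
    - [0, 0, -15, 0]
    - [0, 0, -30, 0]
    - [0, 0, -30, 0]
    - [0, 0, -30, -0.12]
    - [0, 0, -30, -0.12]
    - [0, 0, -20, -0.12]
    - [0, 0, 0, -0.12]
    - [0, 0, 0, -0.12]
    - [0, 0, 0, -0.12]
    - [0, 0, 0, -0.12]
    - [0, 0, 0, -0.12]
    - [0, 0, 0, -0.12]
    - [0, 0, 0, -0.12]
    - [0, 0, 0, -0.12]
    - [0, 0, 0, -0.12]
  grip: -1

```text
time: 16.85
position: [0.5426, 0.3009, 0.1732]
orientation: [[-0.039, 0.999, -0.0], [0.999, 0.039, -0.0], [-0.0, -0.0, -1.0]]
ft_force: [0.5, -1.3, -0.4]
gripper_width: 0.0913
finger_force: 0.0
```

```bash
python3 -c "
from h import *
go(.568,.099,.19,98.7)
v=[arm.capture('scene'),arm.capture('side')]
for p in v:
  save(p,'b%d'%p['shot'])
  print([fit([p],*a) for a in (('left_jaw',(.568,.099,-1.42),.004),('right_jaw',(.589,-.029,1.71),.004),('module',(.543,.301,.14),.004))],fit([p],'reel',(.55,.4,0),.004,False))"; ls pics
```

```text
at [0.5426 0.3009 0.1732] yaw 92.23 turn -0.113 | if turned first: [-203.4   -5.5  -16.8] | untruned: [-202.7   17.5  -16.8] grip 0.0913 16.9
[(array([  0.5676,   0.0973, -79.7539]), np.float64(0.892), 1), (array([ 5.88700e-01, -3.05000e-02,  9.73004e+01]), np.float64(0.919), 1), (array([0.5432, 0.3006, 8.4324]), np.float64(0.936), 1)] (array([0.5522, 0.4009, 3.2143]), np.float64(0.936), 1)
[None, (array([ 5.89000e-01, -3.48000e-02,  1.00227e+02]), np.float64(0.494), 1), (array([0.5435, 0.2996, 7.2421]), np.float64(0.923), 1)] (array([0.5522, 0.4002, 0.6328]), np.float64(0.959), 1)
b10.png
b11.png
nc0.png
nc1.png
scene0.png
side0.png
w1.png
```

Call:
carry_out:
  commands:
    - [0, 0, 0, -0.117]
    - [-29, -0.8, 0, 0]
    - [-29, -0.8, 0, 0]
    - [-29, -0.8, 0, 0]
    - [-29, -0.8, 0, 0]
    - [-29, -0.8, 0, 0]
    - [-29, -0.8, 0, 0]
    - [-29, -0.8, 0, 0]
    - [0, 0, 20, 0]
    - [0, 0, 0, 0]
    - [0, 0, 0, 0]
    - [0, 0, 0, 0]
  grip: 0

```text
time: 18.35
position: [0.5675, 0.1, 0.1536]
orientation: [[-0.15, 0.989, -0.0], [0.989, 0.15, 0.0], [0.0, -0.0, -1.0]]
ft_force: [-1.3, -0.1, 0.2]
gripper_width: 0.0455
finger_force: 0.0
```

```bash
python3 -c "
from h import *
go(.5677,.0985,.015,99)
p=wrist();save(p,'w2')
print([fit([p],*a) for a in (('left_jaw',(.568,.099,-1.42),.004),('right_jaw',(.589,-.029,1.71),.004))])"
```

```text
at [0.5675 0.1    0.1536] yaw 98.61 turn -0.007 | if turned first: [ -1.5  -0.  138.6] | untruned: [ -1.6   0.  138.6] grip 0.0455 18.4
[(array([  0.5677,   0.0997, -81.6868]), np.float64(0.956), 1), (array([ 5.961000e-01, -6.030000e-02,  1.069483e+02]), np.float64(0.238), 1)]
```

View pics/w2.png

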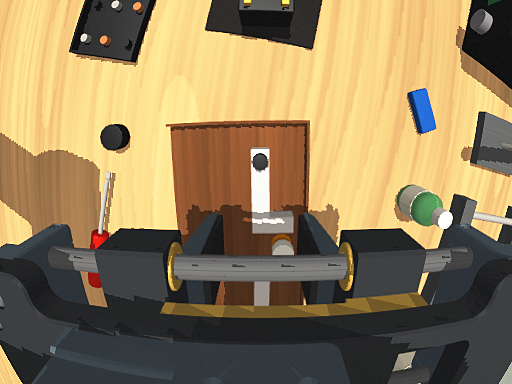

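The left jaw shows centred between the fingers at (260,190), so I go down.

Call:
carry_out:
  commands:
    - [-0.5, 0, 30, 0]
    - [0, 0, 30, 0]
    - [0, 0, 30, 0]
    - [0, 0, 25, 0]
    - [0, 0, 15, 0]
    - [0, 0, 8.5, 0]
    - [0, 0, 0, 0]
    - [0, 0, 0, 0]

```text
time: 19.17
position: [0.5679, 0.0992, 0.0153]
orientation: [[-0.15, 0.989, 0.0], [0.989, 0.15, 0.0], [-0.0, 0.0, -1.0]]
ft_force: [-0.3, 0.7, 0.8]
gripper_width: 0.0455
finger_force: 0.0
```

Call:
carry_out:
  commands:
    - [0, 0, 0, 0]
    - [0, 0, 0, 0]
    - [0, 0, 0, 0]
    - [0, 0, 0, 0]
    - [0, 0, 0, 0]
    - [0, 0, 0, 0]
  grip: 1

```text
time: 19.67
position: [0.5679, 0.0989, 0.0153]
orientation: [[-0.149, 0.989, 0.001], [0.989, 0.149, 0.0], [-0.0, 0.001, -1.0]]
ft_force: [-0.5, 0.3, 6.9]
gripper_width: 0.0174
finger_force: 25.0
```

```bash
python3 -c "
from h import *
go(.3850,-.2885,.07,91.5);print(arm.sense()['ft_force'])
for x in 'ab':
  p=arm.capture('scene' if x=='a' else 'side')
  print(fit([p],'left_nest',(.385,-.2885,-1.55),0),fit([p],'right_nest',(.542,-.342,1.46),0))"
```

```text
at [0.5679 0.0989 0.0153] yaw 98.59 turn 0.124 | if turned first: [-382.4 -192.9  -54.7] | untruned: [-355.7 -238.6  -54.9] grip 0.0174 19.7
[-0.47637     0.28139356  6.89803099]
(array([  0.3833,  -0.2895, -87.3643]), np.float64(0.936), 1) (array([ 0.5419, -0.3419, 83.8758]), np.float64(0.971), 1)
(array([  0.3842,  -0.2915, -88.4737]), np.float64(0.92), 1) (array([ 0.5438, -0.3392, 82.8774]), np.float64(0.311), 1)
```

Call:
carry_out:
  commands:
    - [0, 0, -10, 0]
    - [0, 0, -30, 0]
    - [0, 0, -35, 0]
    - [0, 0, -35, 0.118]
    - [0, 0, -25, 0]
    - [-27.4, -13.9, 0, 0]
    - [-27.4, -13.9, 0, 0]
    - [-27.4, -13.9, 0, 0]
    - [-27.4, -13.9, 0, 0]
    - [-27.4, -13.9, 0, 0]
    - [-27.4, -13.9, 0, 0]
    - [-27.4, -13.9, 0, 0]
    - [-27.4, -13.9, 0, 0]
    - [-27.4, -13.9, 0, 0]
    - [-27.4, -13.9, 0, 0]
    - [-27.4, -13.9, 0, 0]
    - [-27.4, -13.9, 0, 0]
    - [-27.4, -13.9, 0, 0]
    - [-27.4, -13.9, 0, 0]
    - [0, 0, 0, 0]

```text
time: 21.63
position: [0.3838, -0.295, 0.1505]
orientation: [[-0.029, 1.0, 0.001], [1.0, 0.029, -0.002], [-0.002, 0.001, -1.0]]
ft_force: [-0.2, -0.1, -1.2]
gripper_width: 0.0177
finger_force: 25.0
```

Call:
carry_out:
  commands:
    - [0, 0, 30, 0]
    - [0, 0, 30, 0]
    - [0, 0, 20, 0]
    - [0, 0, 0, 0]
    - [0, 0, 0, 0]
    - [0, 0, 0, 0]

```text
time: 22.13
position: [0.3859, -0.2911, 0.071]
orientation: [[-0.032, 0.999, 0.001], [0.999, 0.032, -0.001], [-0.001, 0.001, -1.0]]
ft_force: [0.9, 0.2, -1.0]
gripper_width: 0.0173
finger_force: 25.0
```

```bash
python3 -c "
from h import *
go(.384,-.2895,.0155,91.8)
p=wrist();save(p,'w3')
s=arm.sense();x,y,z=s['position']
print(fit([p],'left_nest',(.384,-.2895,-1.535),0),fit([p],'left_jaw',(x,y,-1.54),z-.0113))"
```

```text
at [ 0.3859 -0.2911  0.071 ] yaw 91.85 turn 0.001 | if turned first: [ 1.6 -1.8 55.5] | untruned: [ 1.7 -1.9 55.5] grip 0.0173 22.1
(array([  0.3839,  -0.286 , -88.6587]), np.float64(0.526), 1) (array([  0.3855,  -0.29  , -88.9012]), np.float64(0.597), 1)
```

View pics/w3.png

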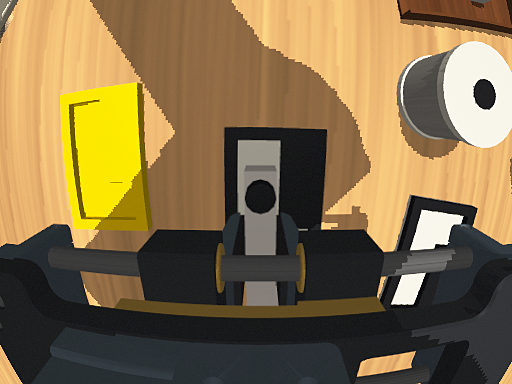

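The jaw lines up over the recess: screw at (260,195), nest from (225,128) to (327,228).

Call:
carry_out:
  commands:
    - [1.7, -1.9, 20, 0]
    - [0, 0, 15, 0]
    - [0, 0, 8, 0]
    - [0, 0, 4, 0]
    - [0, 0, 4, 0]
    - [0, 0, 2, 0]
    - [0, 0, 2, 0]
    - [0, 0, 0, 0]
    - [0, 0, 0, 0]

```text
time: 23.03
position: [0.3837, -0.2894, 0.0151]
orientation: [[-0.032, 0.999, 0.001], [0.999, 0.032, -0.001], [-0.001, 0.001, -1.0]]
ft_force: [-0.5, 0.3, -1.6]
gripper_width: 0.0177
finger_force: 25.0
```

Call:
carry_out:
  commands:
    - [0, 0, 0.5, 0]
    - [0, 0, 0, 0]
    - [0, 0, 0, 0]
    - [0, 0, 0, 0]
    - [0, 0, 0, 0]
    - [0, 0, -15, 0]
    - [0, 0, -30, 0]
    - [0, 0, -35, 0]
    - [0, 0, -35, 0]
    - [0, 0, -20, 0]
    - [0, 0, 0, 0]
  grip: 0

```text
time: 23.95
position: [0.3849, -0.2906, 0.1533]
orientation: [[-0.032, 0.999, 0.005], [0.999, 0.032, -0.005], [-0.005, 0.005, -1.0]]
ft_force: [0.8, -1.4, 0.3]
gripper_width: 0.0456
finger_force: 0.0
```

```bash
python3 -c "
from h import *
go(.589,-.030,.15,98.2)
for c in ('scene','side'):
  p=arm.capture(c)
  if c=='scene': cv2.imwrite('pics/n2.png',cv2.resize(p['image'][180:320,30:210,::-1],None,fx=4,fy=4,interpolation=cv2.INTER_CUBIC))
  print(fit([p],'left_jaw',(.384,-.2895,-1.535),.004),fit([p],'right_jaw',(.589,-.030,1.71),.004))"
```

```text
at [ 0.3849 -0.2906  0.1533] yaw 91.84 turn -0.111 | if turned first: [228.8 239.1   3.3] | untruned: [253.9 212.3   3. ] grip 0.0456 23.9
(array([  0.3828,  -0.2907, -88.9813]), np.float64(0.922), 1) (array([ 5.8840e-01, -3.0300e-02,  9.7803e+01]), np.float64(0.944), 1)
(array([  0.3844,  -0.2917, -87.6233]), np.float64(0.879), 1) (array([ 5.89100e-01, -3.55000e-02,  1.04527e+02]), np.float64(0.682), 1)
```

View pics/n2.png

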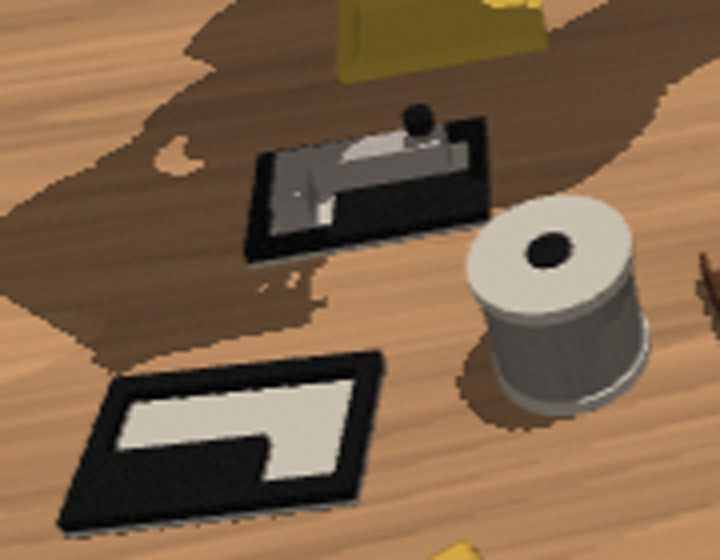

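The left jaw is seated, with its screw at (420,120) in the crop. Now the right jaw.

Call:
carry_out:
  commands:
    - [0, 0, 0, -0.108]
    - [22.9, 23.9, 0, 0]
    - [22.9, 23.9, 0, 0]
    - [22.9, 23.9, 0, 0]
    - [22.9, 23.9, 0, 0]
    - [22.9, 23.9, 0, 0]
    - [22.9, 23.9, 0, 0]
    - [22.9, 23.9, 0, 0]
    - [22.9, 23.9, 0, 0]
    - [22.9, 23.9, 0, 0]
    - [22.9, 23.9, 0, 0]
    - [0, 0, 0, 0]
    - [0, 0, 0, 0]
    - [0, 0, 0, 0]

```text
time: 25.42
position: [0.5873, -0.0291, 0.1482]
orientation: [[-0.14, 0.99, -0.002], [0.99, 0.14, 0.0], [0.0, -0.002, -1.0]]
ft_force: [0.6, -0.1, 0.2]
gripper_width: 0.0454
finger_force: 0.0
```

```bash
python3 -c "
from h import *
go(.589,-.030,.0155,98.1)
p=wrist();save(p,'w4')
print(fit([p],'right_jaw',(.589,-.029,1.71),.004))"
```

```text
at [ 0.5873 -0.0291  0.1482] yaw 98.05 turn -0.001 | if turned first: [ -1.1   1.6 132.7] | untruned: [ -1.2   1.8 132.7] grip 0.0454 25.4
(array([ 5.88300e-01, -2.79000e-02,  9.83636e+01]), np.float64(0.954), 1)
```

Call:
carry_out:
  commands:
    - [0, 1.3, 30, 0]
    - [0, 0, 30, 0]
    - [0, 0, 30, 0]
    - [0, 0, 25, 0]
    - [0, 0, 12, 0]
    - [0, 0, 5.5, 0]
    - [0, 0, 0, 0]
    - [0, 0, 0, 0]

```text
time: 26.18
position: [0.5899, -0.0292, 0.0177]
orientation: [[-0.139, 0.99, 0.001], [0.99, 0.139, -0.0], [-0.0, 0.001, -1.0]]
ft_force: [0.7, -0.5, 0.7]
gripper_width: 0.0455
finger_force: 0.0
```

Call:
carry_out:
  commands:
    - [0, 0, 0, 0]
    - [0, 0, 0, 0]
    - [0, 0, 0, 0]
    - [0, 0, 0, 0]
    - [0, 0, 0, 0]
    - [0, 0, 0, 0]
  grip: 1

```text
time: 26.68
position: [0.5896, -0.0288, 0.0172]
orientation: [[-0.14, 0.99, 0.001], [0.99, 0.14, -0.0], [-0.0, 0.0, -1.0]]
ft_force: [-1.7, -0.1, 6.6]
gripper_width: 0.0177
finger_force: 25.0
```

```bash
python3 -c "
from h import *
go(.5422,-.3413,.15,83.6)"
```

```text
at [ 0.5896 -0.0288  0.0172] yaw 98.03 turn 0.252 | if turned first: [-315.8  -12.2 -132.8] | untruned: [-302.8  -90.5 -132.8] grip 0.0177 26.7
```

Call:
carry_out:
  commands:
    - [0, 0, -10, 0]
    - [0, 0, -30, 0]
    - [0, 0, -35, 0]
    - [0, 0, -35, 0.083]
    - [0, 0, -30, 0.083]
    - [0, 0, -10, 0.083]
    - [-31.6, -1.2, 0, 0]
    - [-31.6, -1.2, 0, 0]
    - [-31.6, -1.2, 0, 0]
    - [-31.6, -1.2, 0, 0]
    - [-31.6, -1.2, 0, 0]
    - [-31.6, -1.2, 0, 0]
    - [-31.6, -1.2, 0, 0]
    - [-31.6, -1.2, 0, 0]
    - [-31.6, -1.2, 0, 0]
    - [-31.6, -1.2, 0, 0]
    - [0, 0, 0, 0]
    - [0, 0, 0, 0]

```text
time: 28.18
position: [0.5425, -0.3431, 0.167]
orientation: [[0.111, 0.994, 0.0], [0.994, -0.111, -0.0], [-0.0, 0.0, -1.0]]
ft_force: [0.7, 0.4, -0.2]
gripper_width: 0.0178
finger_force: 25.0
```

Call:
carry_out:
  commands:
    - [0, 0, 30, 0]
    - [0, 0, 35, 0]
    - [0, 0, 25, 0]
    - [0, 0, 10, 0]
    - [0, 0, 0, 0]
    - [0, 0, 0, 0]
    - [0, 0, 0, 0]

```text
time: 28.77
position: [0.5442, -0.342, 0.0686]
orientation: [[0.108, 0.994, 0.002], [0.994, -0.108, -0.001], [-0.001, 0.002, -1.0]]
ft_force: [-0.3, 0.9, -1.9]
gripper_width: 0.0176
finger_force: 25.0
```

```bash
python3 -c "
from h import *
go(.5422,-.3415,.0172,83.6)
p=wrist();save(p,'w5')"
```

```text
at [ 0.5442 -0.342   0.0686] yaw 83.78 turn 0.003 | if turned first: [ 0.3 -2.  51.4] | untruned: [ 0.3 -2.1 51.4] grip 0.0176 28.8
```

View pics/w5.png

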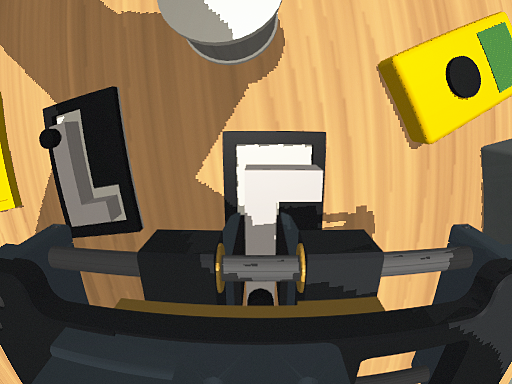

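The right jaw sits over its nest, with the toe at (285,182) inside the recess outline. I lower it.

Call:
carry_out:
  commands:
    - [0.3, -1.8, 20, 0]
    - [0, 0, 13, 0]
    - [0, 0, 8, 0]
    - [0, 0, 4, 0]
    - [0, 0, 3, 0]
    - [0, 0, 2, 0]
    - [0, 0, 1.2, 0]
    - [0, 0, 0, 0]
    - [0, 0, 0, 0]

```text
time: 29.57
position: [0.5415, -0.3413, 0.0171]
orientation: [[0.109, 0.994, 0.001], [0.994, -0.109, -0.001], [-0.001, 0.001, -1.0]]
ft_force: [-4.3, 2.6, 16.0]
gripper_width: 0.0175
finger_force: 25.0
```

Call:
carry_out:
  commands:
    - [0, 0, 0, 0]
    - [0, 0, 0, 0]
    - [0, 0, 0, 0]
    - [0, 0, 0, 0]
    - [0, 0, 0, 0]
    - [0, 0, -15, 0]
    - [0, 0, -30, 0]
    - [0, 0, -35, 0]
    - [0, 0, -35, 0]
    - [0, 0, -20, 0]
    - [0, 0, 0, 0]
    - [0, 0, 0, 0]
    - [0, 0, 0, 0]
  grip: 0

```text
time: 30.65
position: [0.5409, -0.3409, 0.1497]
orientation: [[0.109, 0.994, -0.001], [0.994, -0.109, 0.001], [0.001, -0.001, -1.0]]
ft_force: [-0.1, 0.4, -0.8]
gripper_width: 0.046
finger_force: 0.0
```

```bash
python3 -c "
from h import *
go(.5428,.301,.15,9.38)
for c in ('scene','side'):
  p=arm.capture(c)
  if c=='scene': cv2.imwrite('pics/n3.png',cv2.resize(p['image'][180:320,30:210,::-1],None,fx=4,fy=4,interpolation=cv2.INTER_CUBIC))
  print(fit([p],'left_jaw',(.384,-.2895,-1.535),.004),fit([p],'right_jaw',(.542,-.3415,1.46),.004),fit([p],'module',(.5432,.301,.14),.004),fit([p],'reel',(.551,.4,0),.004,False),fit([p],'jar',(.602,.037,0),.004,False))"
```

```text
at [ 0.5409 -0.3409  0.1497] yaw 83.75 turn 1.298 | if turned first: [ 1.065e+02 -6.330e+02 -3.000e-01] | untruned: [ 6.383e+02 -6.800e+01  1.000e-01] grip 0.046 30.6
(array([  0.383 ,  -0.2907, -87.6653]), np.float64(0.887), 1) (array([ 0.5412, -0.3424, 84.1756]), np.float64(0.947), 1) (array([0.5435, 0.3004, 5.0785]), np.float64(0.935), 1) (array([0.5513, 0.4004, 1.7874]), np.float64(0.957), 1) (array([0.6021, 0.0368, 3.3857]), np.float64(0.842), 1)
(array([  0.3831,  -0.2896, -89.1482]), np.float64(0.89), 1) (array([ 0.5428, -0.3443, 83.5583]), np.float64(0.825), 1) (array([0.5436, 0.3008, 8.2922]), np.float64(0.945), 1) (array([0.5517, 0.4009, 5.282 ]), np.float64(0.94), 1) None
```

View pics/n3.png

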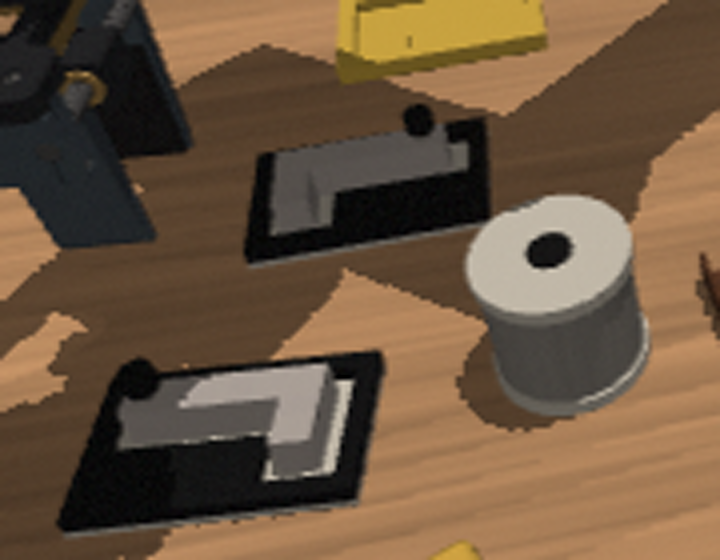

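Both jaws are seated. Now the module goes back.

Call:
carry_out:
  commands:
    - [0, 0, 0, 0.118]
    - [0, 0, 0, 0.118]
    - [0, 0, 0, 0.118]
    - [0, 0, 0, 0.118]
    - [0, 0, 0, 0.118]
    - [0, 0, 0, 0.118]
    - [0, 0, 0, 0.118]
    - [0, 0, 0, 0.118]
    - [0, 0, 0, 0.118]
    - [0, 0, 0, 0.118]
    - [0, 0, 0, 0.118]
  grip: -1

```text
time: 32.17
position: [0.5413, -0.3412, 0.1506]
orientation: [[0.988, 0.157, 0.0], [0.157, -0.988, -0.0], [0.0, 0.0, -1.0]]
ft_force: [-0.7, -0.3, -0.1]
gripper_width: 0.0913
finger_force: 0.0
```

Call:
carry_out:
  commands:
    - [5.6, -33.3, 0, 0]
    - [5.6, -33.3, 0, 0]
    - [5.6, -33.3, 0, 0]
    - [5.6, -33.3, 0, 0]
    - [5.6, -33.3, 0, 0]
    - [5.6, -33.3, 0, 0]
    - [5.6, -33.3, 0, 0]
    - [5.6, -33.3, 0, 0]
    - [5.6, -33.3, 0, 0]
    - [5.6, -33.3, 0, 0]
    - [5.6, -33.3, 0, 0]
    - [5.6, -33.3, 0, 0]
    - [5.6, -33.3, 0, 0]
    - [5.6, -33.3, 0, 0]
    - [5.6, -33.3, 0, 0]
    - [5.6, -33.3, 0, 0]
    - [5.6, -33.3, 0, 0]
    - [5.6, -33.3, 0, 0]
    - [5.6, -33.3, 0, 0]
    - [0, 0, 0, 0]

```text
time: 33.83
position: [0.5429, 0.3058, 0.1506]
orientation: [[0.986, 0.166, 0.001], [0.166, -0.986, 0.002], [0.001, -0.002, -1.0]]
ft_force: [-0.9, -0.5, 0.1]
gripper_width: 0.0915
finger_force: 0.0
```

Call:
carry_out:
  commands:
    - [0, 0, 30, 0]
    - [0, 0, 0, 0]
    - [0, 0, 0, 0]

```text
time: 34.08
position: [0.5421, 0.2999, 0.1197]
orientation: [[0.987, 0.163, -0.003], [0.163, -0.987, -0.001], [-0.003, 0.001, -1.0]]
ft_force: [-0.0, -0.1, 0.4]
gripper_width: 0.0913
finger_force: 0.0
```

```bash
python3 -c "
from h import *
go(.5428,.301,.0188,9.38)"
```

```text
at [0.5421 0.2999 0.1197] yaw 9.39 turn 0.0 | if turned first: [  0.9  -1.  100.9] | untruned: [  1.2  -1.  100.9] grip 0.0913 34.1
```

Call:
carry_out:
  commands:
    - [0, 0, 30, 0]
    - [0, 0, 30, 0]
    - [0, 0, 25, 0]
    - [0, 0, 10, 0]
    - [0, 0, 5.5, 0]
    - [0, 0, 0, 0]
    - [0, 0, 0, 0]

```text
time: 34.67
position: [0.544, 0.3006, 0.0215]
orientation: [[0.987, 0.163, 0.001], [0.163, -0.987, 0.001], [0.002, -0.0, -1.0]]
ft_force: [0.1, -0.4, -0.3]
gripper_width: 0.0913
finger_force: 0.0
```

Call:
carry_out:
  commands:
    - [0, 0, 0, 0]
    - [0, 0, 0, 0]
    - [0, 0, 0, 0]
    - [0, 0, 0, 0]
    - [0, 0, 0, 0]
    - [0, 0, 0, 0]
    - [0, 0, 0, 0]
    - [0, 0, -10, 0]
    - [0, 0, -30, 0]
    - [0, 0, -30, 0]
    - [0, 0, -20, 0]
    - [0, 0, 0, 0]
  grip: 1

```text
time: 35.67
position: [0.5452, 0.3013, 0.1148]
orientation: [[0.987, 0.163, 0.006], [0.163, -0.987, 0.003], [0.006, -0.002, -1.0]]
ft_force: [1.2, -0.8, -1.2]
gripper_width: 0.0527
finger_force: 24.5
```

```bash
python3 -c "
from h import *
go(.5218,.0862,.02,9.38)"
```

```text
at [0.5452 0.3013 0.1148] yaw 9.39 turn 0.0 | if turned first: [-58.1 208.4  94.8] | untruned: [-58.8 208.6  94.2] grip 0.0527 35.7
```

Call:
carry_out:
  commands:
    - [-8.1, 29.8, 0, 0]
    - [-8.1, 29.8, 0, 0]
    - [-8.1, 29.8, 0, 0]
    - [-8.1, 29.8, 0, 0]
    - [-8.1, 29.8, 0, 0]
    - [-8.1, 29.8, 0, 0]
    - [-8.1, 29.8, 0, 0]
    - [0, 0, 0, 0]
    - [0, 0, 0, 0]
    - [0, 0, 30, 0]
    - [0, 0, 30, 0]
    - [0, 0, 20, 0]
    - [0, 0, 7, 0]
    - [0, 0, 0, 0]
    - [0, 0, 0, 0]
    - [0, 0, 0, 0]

```text
time: 37.0
position: [0.522, 0.0857, 0.0241]
orientation: [[0.987, 0.164, 0.002], [0.164, -0.987, 0.0], [0.002, 0.0, -1.0]]
ft_force: [-0.1, 0.6, -1.6]
gripper_width: 0.0521
finger_force: 24.6
```

```bash
python3 -c "
from h import *
go(.5221,.0862,.0208,9.38)"
```

```text
at [0.522  0.0857 0.0241] yaw 9.41 turn 0.001 | if turned first: [ 0.2 -0.4  3.3] | untruned: [ 0.2 -0.4  3.3] grip 0.0521 37.0
```

Call:
carry_out:
  commands:
    - [0, 0, 2, 0]
    - [0, 0, 1, 0]
    - [0, 0, 0, 0]
    - [0, 0, 0, 0]

```text
time: 37.33
position: [0.5213, 0.0854, 0.0203]
orientation: [[0.987, 0.163, 0.0], [0.163, -0.987, 0.0], [0.0, 0.0, -1.0]]
ft_force: [0.8, -0.2, -1.8]
gripper_width: 0.0526
finger_force: 24.6
```

Call:
carry_out:
  commands:
    - [0, 0, 0, 0]
    - [0, 0, 0, 0]
    - [0, 0, 0, 0]
    - [0, 0, 0, 0]
    - [0, 0, 0, 0]
    - [0, 0, -15, 0]
    - [0, 0, -30, 0]
    - [0, 0, -30, 0]
    - [0, 0, -20, 0]
    - [0, 0, 0, 0]
    - [0, 0, 0, 0]
  grip: -1

```text
time: 38.25
position: [0.5218, 0.0854, 0.1159]
orientation: [[0.987, 0.163, 0.002], [0.163, -0.987, 0.0], [0.002, 0.0, -1.0]]
ft_force: [1.0, 0.9, -1.2]
gripper_width: 0.0912
finger_force: 0.0
```

```bash
python3 -c "
from h import *
go(.5479,.4009,.02,9.38)
for c in ('scene','side'):
  p=arm.capture(c); print(fit([p],'module',(.522,.0855,.14),.004))"
```

```text
at [0.5218 0.0854 0.1159] yaw 9.38 turn 0.0 | if turned first: [  77.1 -307.    95.9] | untruned: [  76.9 -307.    96.1] grip 0.0912 38.2
(array([0.5196, 0.0848, 7.3207]), np.float64(0.95), 1)
(array([ 0.5219,  0.0848, 13.1372]), np.float64(0.648), 1)
```

Call:
carry_out:
  commands:
    - [7.8, -30.7, 0, 0]
    - [7.8, -30.7, 0, 0]
    - [7.8, -30.7, 0, 0]
    - [7.8, -30.7, 0, 0]
    - [7.8, -30.7, 0, 0]
    - [7.8, -30.7, 0, 0]
    - [7.8, -30.7, 0, 0]
    - [7.8, -30.7, 0, 0]
    - [7.8, -30.7, 0, 0]
    - [7.8, -30.7, 0, 0]
    - [0, 0, 0, 0]
    - [0, 0, 0, 0]
    - [0, 0, 30, 0]
    - [0, 0, 30, 0]
    - [0, 0, 20, 0]
    - [0, 0, 10, 0]
    - [0, 0, 5.5, 0]
    - [0, 0, 0, 0]
    - [0, 0, 0, 0]

```text
time: 40.03
position: [0.5486, 0.4009, 0.0204]
orientation: [[0.987, 0.163, 0.001], [0.163, -0.987, 0.0], [0.001, -0.0, -1.0]]
ft_force: [-1.1, 0.3, 0.1]
gripper_width: 0.091
finger_force: 0.0
```

Call:
carry_out:
  commands:
    - [0, 0, 0, 0]
    - [0, 0, 0, 0]
    - [0, 0, 0, 0]
    - [0, 0, 0, 0]
    - [0, 0, 0, 0]
    - [0, 0, 0, 0]
    - [0, 0, 0, 0]
  grip: 1

```text
time: 40.62
position: [0.5482, 0.4009, 0.0197]
orientation: [[0.987, 0.163, 0.0], [0.163, -0.987, -0.0], [0.0, 0.0, -1.0]]
ft_force: [-0.1, -1.6, 4.7]
gripper_width: 0.0548
finger_force: 25.0
```

```bash
python3 -c "
from h import *
go(.5425,-.0412,.02,9.38)
p=arm.capture('scene'); print(fit([p],'reel',(.551,.4,0),.004,False))"
```

```text
at [0.5482 0.4009 0.0197] yaw 9.39 turn 0.0 | if turned first: [-7.770e+01  4.353e+02 -3.000e-01] | untruned: [-7.770e+01  4.353e+02 -3.000e-01] grip 0.0548 40.6
(array([0.5512, 0.4002, 2.8154]), np.float64(0.495), 1)
```

Call:
carry_out:
  commands:
    - [0, 0, -10, 0]
    - [0, 0, -30, 0]
    - [0, 0, -35, 0]
    - [0, 0, -30, 0]
    - [-5.6, 31.1, 0, 0]
    - [-5.6, 31.1, 0, 0]
    - [-5.6, 31.1, 0, 0]
    - [-5.6, 31.1, 0, 0]
    - [-5.6, 31.1, 0, 0]
    - [-5.6, 31.1, 0, 0]
    - [-5.6, 31.1, 0, 0]
    - [-5.6, 31.1, 0, 0]
    - [-5.6, 31.1, 0, 0]
    - [-5.6, 31.1, 0, 0]
    - [-5.6, 31.1, 0, 0]
    - [-5.6, 31.1, 0, 0]
    - [-5.6, 31.1, 0, 0]
    - [-5.6, 31.1, 0, 0]
    - [0, 0, 0, 0]
    - [0, 0, 0, 0]

```text
time: 42.38
position: [0.5416, -0.0428, 0.1249]
orientation: [[0.987, 0.16, 0.0], [0.16, -0.987, 0.0], [0.0, -0.0, -1.0]]
ft_force: [0.9, 1.1, -3.1]
gripper_width: 0.0546
finger_force: 25.0
```

Call:
carry_out:
  commands:
    - [0, 0, 30, 0]
    - [0, 0, 35, 0]
    - [0, 0, 25, 0]
    - [0, 0, 10, 0]
    - [0, 0, 0, 0]
    - [0, 0, 0, 0]

```text
time: 42.88
position: [0.542, -0.0409, 0.0251]
orientation: [[0.987, 0.164, -0.0], [0.164, -0.987, 0.0], [-0.0, -0.0, -1.0]]
ft_force: [-0.1, -0.1, -3.0]
gripper_width: 0.0551
finger_force: 25.0
```

```bash
python3 -c "
from h import *
go(.5418,-.0412,.0197,9.38)"
```

```text
at [ 0.542  -0.0409  0.0251] yaw 9.42 turn 0.001 | if turned first: [-0.2  0.3  5.4] | untruned: [-0.2  0.3  5.4] grip 0.0551 42.9
```

Call:
carry_out:
  commands:
    - [0, 0, 3, 0]
    - [0, 0, 1.5, 0]
    - [0, 0, 0.5, 0]
    - [0, 0, 0, 0]
    - [0, 0, 0, 0]

```text
time: 43.3
position: [0.542, -0.0414, 0.02]
orientation: [[0.987, 0.163, 0.001], [0.163, -0.987, -0.0], [0.001, 0.0, -1.0]]
ft_force: [-0.5, -0.5, -3.5]
gripper_width: 0.0547
finger_force: 25.0
```

Call:
carry_out:
  commands:
    - [0, 0, 0, 0]
    - [0, 0, 0, 0]
    - [0, 0, 0, 0]
    - [0, 0, 0, 0]
    - [0, 0, 0, 0]
    - [0, 0, -15, 0]
    - [0, 0, -30, 0]
    - [0, 0, -30, 0]
    - [0, 0, -30, 0]
    - [0, 0, -30, 0]
    - [0, 0, -20, 0]
    - [-20, 0, 0, 0]
    - [0, 0, 0, 0]
    - [0, 0, 0, 0]
    - [0, 0, 0, 0]
  grip: -1

```text
time: 44.55
position: [0.5221, -0.0446, 0.1743]
orientation: [[0.987, 0.163, -0.0], [0.163, -0.987, 0.0], [-0.0, -0.0, -1.0]]
ft_force: [0.1, 0.6, -0.9]
gripper_width: 0.0908
finger_force: 0.0
```

```bash
python3 -c "
from h import *
for c in ('scene','side'):
  p=arm.capture(c); save(p,'f_'+c)
  for a in (('module',(.522,.0855,.14),.004),('reel',(.5445,-.041,0),.004,False),('left_jaw',(.384,-.2895,-1.535),.004),('right_jaw',(.542,-.3415,1.46),.004),('jar',(.602,.037,0),.004,False)): print(a[0],fit([p],*a))"
```

```text
module (array([0.5202, 0.0844, 6.1377]), np.float64(0.935), 1)
reel (array([ 0.545 , -0.0416,  3.8541]), np.float64(0.939), 1)
left_jaw (array([  0.3828,  -0.2908, -88.3967]), np.float64(0.93), 1)
right_jaw (array([ 0.5409, -0.3421, 83.6167]), np.float64(0.944), 1)
jar (array([0.6009, 0.0372, 2.8588]), np.float64(0.825), 1)
module (array([0.5222, 0.0856, 9.2998]), np.float64(0.95), 1)
reel (array([ 0.5465, -0.0414,  7.9794]), np.float64(0.951), 1)
left_jaw (array([  0.3838,  -0.2897, -87.1648]), np.float64(0.896), 1)
right_jaw (array([ 0.5406, -0.3536, 87.4454]), np.float64(0.545), 1)
jar (array([0.604 , 0.0381, 3.312 ]), np.float64(0.581), 1)
```

View pics/f_scene.png

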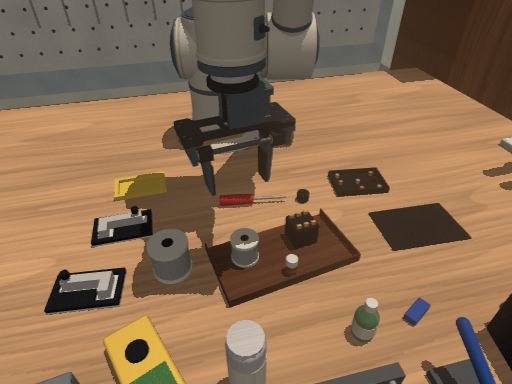

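The picture shows everything in place: reel at (244,247), module at (302,230), jar at (291,261), both jaws in their nests, and the gripper clear of all of them. I hand it in.

```bash
python3 -c "
from h import *
print(arm.hand_in())"
```

```text
the job is handed in; nothing more can be done
None
```

I handed the job in at about 45 s of the 131 s allowed: both jaws lie in their matching nests, the reel and module stand back within about 2 mm of their measured start, and the jar shows no measurable shift; the hand-in returned no verdict.

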